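# Stamp the order pad and put the stamp away

## Task

Take the hand stamp off the open ink pad and press it down flat and firmly on the order pad. Then stand it upright with its whole foot on top of the little round stamp rest, letting go gently so that this top-heavy stamp stays standing by itself, and shut the ink pad's lid fully. Do not disturb the mug, ashtray or mouse.

Things in the scene. Friction and masses are not known exactly. Their poses are not given: they have to be found in the camera images.
- stamp: hand stamp, upright, 112 mm tall, round: rubber-soled foot 24 mm across and 12 mm high, slim dark wooden neck 12 mm across (wider, 20 mm, at its two ends), and a heavy plain steel cylinder head 32 mm across from 74 to 112 mm height, by which it is held. About 0.2 kg, most of it in the head, so it tips over at about 8 degrees. Origin: centre of the foot's underside; z points up to the head. It starts standing on the felt of the open ink pad, 8 mm above the desk.
- ink_pad: flat red ink pad tin 75 x 113 mm, 12 mm high without lid, fixed to the desk, dark blue felt inside at 8 mm height. Origin: centre of its underside; x points to the hinged long edge (the back, away from the robot), y along that edge, z up.
- ink_pad_lid (a joint): hinge angle of the ink pad's lid, rad: 0 shut, 1.57 lid standing upright, up to 1.92 leaning back. Light but slow (35 g, damping 0.05 N m s/rad, friction 0.004 N m): it stays near upright where it is left and, once well past it, sinks shut only over many seconds, so push it down all the way.
- ink_lid_hinge (a point): middle of the lid's hinge line, at the ink pad's back edge (x = +36 mm, z = 12 mm of the ink pad), the line runs along the ink pad's y. The lid is a flat red plate 72 mm from hinge to free edge, 112 mm long and 4 mm thick, so upright it reaches 84 mm above the desk.
- notepad: order pad of white paper sheets 148 x 105 mm (x, y), top sheet about 9 mm above the desk (a corner curls up more, to the eye only), loose, 70 g. Origin: centre of its underside, z up.
- rest: round dark steel stamp rest, fixed to the desk: foot disc 72 mm across, slim waist, flat round top 50 mm across at 40 mm height. Origin: centre of its underside.
- rest_top (a point): centre of the rest's flat top, 40 mm above the desk.
- glass_mug: bystander: glass mug of coffee, 73 mm across and 92 mm high, handle to one side; origin under its middle.
- ashtray: bystander: round glass ashtray 108 mm across, 29 mm high; origin under its middle.
- mouse: bystander: black computer mouse 108 x 62 x 36 mm; origin under its middle. A wall monitor hangs above it, lower edge 450 mm above the desk: keep lifts low (under about 200 mm) at the right of the desk so that the wrist stays clear of it.

How it is judged:
On the way, in this order (a step that is already met when the one before it is completed fails the run):
1. the stamp, held flat (within 0.12 rad of upright), is pressed on the order pad with more than 4.5 N (contact force between stamp and notepad above 4.5 N and angle between stamp's own z axis and vertical below 0.12 rad), for 0.1 s.
2. the stamp stands upright and released on the top of the rest, still for half a second (distance between stamp and rest_top below 0.015 m and angle between stamp's own z axis and vertical below 0.06 rad and contact force between the fingers and stamp below 0.05 N and contact force between stamp and rest above 0.5 N and linear speed of stamp below 0.02 m/s), for 0.5 s.
At the end, for the whole second after the job is handed in: The stamp stands by itself on the rest's top, its foot centre within 15 mm of the top's centre, upright within 0.06 rad and at rest, and the ink pad's lid is shut (joint below 0.06 rad) (distance between stamp and rest_top below 0.015 m and angle between stamp's own z axis and vertical below 0.06 rad and contact force between stamp and rest above 0.5 N and linear speed of stamp below 0.02 m/s and angular speed of stamp below 0.2 rad/s and value of joint ink_pad_lid below 0.06 rad); the robot touches nothing.
It fails at once if the stamp is dropped or topples (moves faster than 0.35 m/s while not held) (contact force between each of the arm, the fingers and stamp below 0.02 N and linear speed of stamp above 0.35 m/s).
It fails at once if the mug, ashtray or mouse is shifted by more than 40 mm or the mug tipped by more than 0.5 rad (distance of any of glass_mug, ashtray, mouse from where it was at the start of the episode above 0.04 m or angle between glass_mug's own z axis and vertical above 0.5 rad).
It also fails if it takes over 64 s, if anything falls off the work surface, if the arm or the gripper's body presses on something with over 40 N, if the wrist force passes 120 N, or if a joint passes its speed limit or range.

## Robot

A 6-joint arm with a two-finger parallel gripper is mounted at the origin on a cart in front of the work surface, level with it; the furniture and walls round the work are solid. World frame = base frame: x ahead of the robot, y to its left, z up, the work surface at z = 0. Lengths are in m, angles in rad, forces in N, time in s.
With the tool pointing down it reaches from about 0.325 to 1 m from the base axis. Payload 5.1 kg.
Tool frame: the origin (TCP) lies between the finger pads; the fingertips stand 19 mm ahead of it and the grasp point (between the pads) is the TCP; z points along the fingers, y is the line along which they close (so a half turn about z gives the same grasp; the last joint's range is limited). The gripper opens to 85 mm and grips with 20 to 120 N. Pads are 22 mm wide; open, the fingers measure 114 mm over their backs; the gripper's body (76 mm by 85 mm) begins 54 mm behind the grasp point. The pads swing forward as they close: fully open they stand 13 mm farther back than shut.
Start: joints at [-1.382, 0.124, 1.65, -0, 1.367, -0.083], TCP at [0.174, -0.626, 0.218] pointing down, gripper open.
Joint ranges: [-2.61, 2.61], [-1.02, 2.33], [0.03, 2.71], [-1.35, 4.49], [0.32, 2.68], [-2.91, 2.91]. Speed limits (rad/s): [2.57, 2.57, 3.14, 3.14, 3.14, 3.14].

## Interface

Orientations are given as a rotation vector (axis times angle).
In Python, from cell import * gives the robot as it stands. The module is installed in compiled form; this text tells all that it offers.
- The arm moves only by the tool carry_out, never from a script. Its argument "steps" is a list of rows, each a list of 3 entries, a list of its own where there are three numbers: the turn, a rotation vector about the tool's x, y, z in units of 6 degrees (1.0 is 6 degrees), then the shift along the tool's x, y, z in m, then the opening, from 0 (shut) to 1 (fully open). A call has 1 to 20 rows; each row is the pose to reach, as a shift and turn from the pose commanded when the call began, along the tool's axes at that moment; what a row does not reach only later rows make up. A row lasts 1/12 s, in which the tool goes at most 41.7 mm and 7.16 degrees, less where a joint would pass 70% of its speed; a pose out of reach is approached as far as the arm can. A call with a gripper value outside its range is refused whole. The fingers move at their own pace and stop on an object; "newtons" is the grip in N (left out, the last holds). Time passes only in rows, so rows that repeat a pose let the fingers close. It gives the time, the measured TCP pose, the force, the opening and the grip force at its end, in the units of the state.
- sense(): the state, without advancing time (a new reading comes with each control period).
- grab_frame(name): name is "scene" or "top" or "wrist"; returns a dict with "pixels" (400x640x3 uint8, red, green, blue), "range_z" (400x640 float32, m along the optical axis (not along the pixel's ray), 0 where there is no reading), "fx", "fy", "cx", "cy" (pixels), "R" (3x3) and "t" (3): a world point X has camera coordinates R X + t. Camera axes: x right, y down, z forward; pixel columns grow to the right and rows downward; lengths in m; the calibration is good to about 2 mm. A picture is of the moment at which its call begins.
- close_job(): hands the job in; it is judged then, once.
The state is a dict: "t": time; "joints": joint angles; "qd": joint speeds; "joint_efforts": joint torques, N m; "eef_pos": TCP position; "eef_rot": TCP orientation; "ft_force": force on the tool from outside, world axes, zero at the start; "wrist_torque": the same for the moment, N m; "finger_gap": finger opening in m; "grasp_force": force on a finger pad.
Only numpy, scipy, OpenCV 4.12 (cv2) and the standard library are available. Lean on these libraries where they do the work, as an engineer would, in place of code of your own. Each camera call takes 0.05 s, during which the arm holds its last target. There are 200 camera calls.

## Working session

There is one attempt and no reset: what is moved stays moved. The work goes in short steps, Python scripts to look and compute and a tool call to move; the robot and the scene stay as the last step left them, time stands still between calls to the robot, and variables do not carry over. Pictures are saved under pics/ and viewed, at most 10 in all, crops included, and the job is handed in when it is done.

Besides the shell and the picture viewer there is one more tool, called after ">>>" by a JSON object that holds its "name" and its "arguments". carry_out: Moves the arm, as the interface text tells. Its arguments: {"type":"object","properties":{"steps":{"type":"array","items":{"type":"array"}},"newtons":{"type":"number"}},"required":["steps"]}

```bash
mkdir -p pics
cat > h.py <<'E'
from cell import *
import numpy as np, cv2
from scipy.spatial.transform import Rotation as Ro
def pts(f):
    z=f["range_z"]; v,u=np.mgrid[:z.shape[0],:z.shape[1]]
    c=np.dstack([(u-f["cx"])/f["fx"]*z,(v-f["cy"])/f["fy"]*z,z])
    P=(c-f["t"])@f["R"]; P[z==0]=np.nan; return P
def save(f,n): cv2.imwrite("pics/"+n+".png",cv2.cvtColor(f["pixels"],cv2.COLOR_RGB2BGR))
def tool(w): # world delta/points -> tool axes
    s=sense(); return Ro.from_rotvec(s["eef_rot"]).inv().apply(np.asarray(w)-s["eef_pos"])
E
python3 - <<'E'
from h import *
for n in("top","scene"):
    f=grab_frame(n); save(f,n+"0"); np.savez(n+"0.npz",**f); print(n,f["fx"],f["cx"],f["cy"],-f["R"].T@f["t"],f["R"].round(3).tolist())
s=sense(); print(s); print(Ro.from_rotvec(s["eef_rot"]).as_matrix().round(4))
E
```

```text
top 460.88306503608203 317.6941027604682 192.45591848192697 [0.3929185  0.0927056  1.20429894] [[0.024, -1.0, -0.004], [-0.993, -0.023, -0.116], [0.116, 0.006, -0.993]]
scene 502.69371565572607 313.4495591497223 194.85511689069529 [-0.06258445  0.84008984  0.82427809] [[-0.771, -0.637, 0.007], [-0.399, 0.475, -0.785], [0.496, -0.608, -0.62]]
{'t': 0.1, 'joints': array([-1.38159526e+00,  1.24433083e-01,  1.65154980e+00, -5.13621382e-05,
        1.36751290e+00, -8.26205600e-02]), 'qd': array([-0.00117677, -0.00172695, -0.0022446 ,  0.00095657, -0.001482  ,
       -0.0001677 ]), 'joint_efforts': array([ 6.13034281e-04, -4.24929965e+01, -3.66656077e+01, -1.50324986e-04,
        3.92593895e-03,  2.36042251e-05]), 'eef_pos': array([ 0.17435083, -0.62557205,  0.21727307]), 'eef_rot': array([-3.11073945e+00, -4.25422200e-01,  2.37979283e-04]), 'ft_force': array([-0.87488096,  0.05848554, -0.98994901]), 'wrist_torque': array([ 0.02667581,  0.0708173 , -0.0576327 ]), 'grasp_force': 0.0, 'finger_gap': 0.08567596337769375}
[[ 9.633e-01  2.685e-01 -4.000e-04]
 [ 2.685e-01 -9.633e-01  1.900e-03]
 [ 1.000e-04 -1.900e-03 -1.000e+00]]
```

View pics/top0.png

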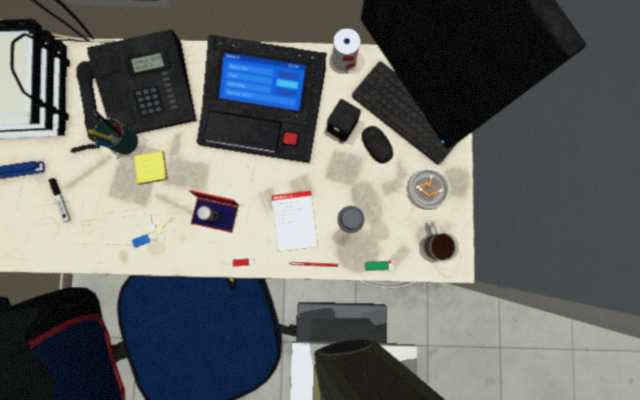

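View pics/scene0.png

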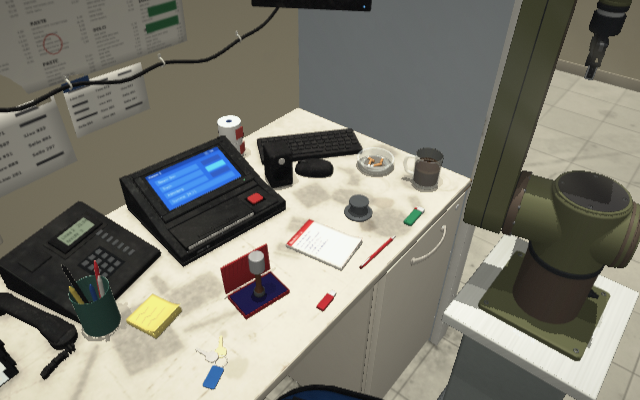

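Top view: stamp head at (207,213) on the ink pad (215,213) with the lid open behind it (213,198), order pad at (293,221), rest at (350,218), mug at (438,247), ashtray at (428,188), mouse at (376,144). The scene view agrees: head (257,260), lid (245,268), rest (358,205).

Run:
```python
from h import *
for n,boxes in (("top",dict(head=(192,200,222,232),pad=(180,180,245,240),rest=(332,202,370,238),note=(262,182,325,258),tall=(180,180,245,240))),("scene",dict(pad=(215,235,300,320),head=(245,245,270,280),rest=(340,190,380,225),note=(280,215,370,272)))):
    f=dict(np.load(n+"0.npz")); P=pts(f); hsv=cv2.cvtColor(f["pixels"],cv2.COLOR_RGB2HSV)
    def sel(b,cond):
        m=np.zeros(P.shape[:2],bool); m[b[1]:b[3],b[0]:b[2]]=1; return m&cond
    Z=P[...,2]; H,S,V=hsv[...,0],hsv[...,1],hsv[...,2]
    def rep(k,m):
        q=P[m]; 
        if len(q)<4: print(n,k,len(q)); return
        r=cv2.minAreaRect((q[:,:2]*1000).astype(np.float32)); c=cv2.minEnclosingCircle((q[:,:2]*1000).astype(np.float32))
        print(n,k,len(q),"med",np.median(q,0).round(4),"rect",np.round(r[0],1),np.round(r[1],1),round(r[2],1),"circ",np.round(c[0],1),round(c[1],1),"z",np.percentile(q[:,2],[2,98]).round(3))
    rep("head",sel(boxes["head"],(Z>.105)))
    rep("blue",sel(boxes["pad"],(H>105)&(H<140)&(S>90)&(Z<.03)))
    red=((H<8)|(H>172))&(S>120)
    rep("lid",sel(boxes["pad"],red&(Z>.02))); rep("rim",sel(boxes["pad"],red&(Z<.018)))
    rep("lidtop",sel(boxes["pad"],red&(Z>.07))); rep("lidlow",sel(boxes["pad"],red&(Z>.02)&(Z<.04)))
    rep("rest",sel(boxes["rest"],(Z>.034)&(Z<.05))); rep("restfoot",sel(boxes["rest"],(V<130)&(Z<.034)))
    rep("note",sel(boxes["note"],(Z>.0045)&(Z<.03)))
    rep("bare",sel((250,185,262,240) if n=="top" else (320,270,340,285),Z>-1))
```

```text
top head 154 med [0.4646 0.3676 0.119 ] rect [465.3 368.5] [30.6 30.8] 34.5 circ [466.  368.6] 16.3 z [0.109 0.123]
top blue 612 med [0.463  0.3543 0.0092] rect [467.7 369.2] [101.9  58.9] 79.2 circ [467.  368.2] 56.5 z [0.004 0.014]
top lid 198 med [0.5066 0.3589 0.068 ] rect [507.  359.7] [108.9   9.2] 78.6 circ [509.7 359.2] 54.4 z [0.023 0.088]
top rim 58 med [0.4991 0.3629 0.0033] rect [469.2 367.8] [105.6  68.5] 78.9 circ [470.1 368.7] 60.2 z [-0.002  0.017]
top lidtop 94 med [0.5091 0.3606 0.0829] rect [509.  359.3] [108.9   5. ] 78.6 circ [509.7 359.2] 54.4 z [0.071 0.088]
top lidlow 37 med [0.5026 0.3561 0.0331] rect [503.2 356.8] [100.4   2.5] 79.0 circ [503.8 356.7] 50.2 z [0.021 0.039]
top rest 295 med [0.4656 0.0144 0.0394] rect [464.6  14.5] [48.  45.6] 0.4 circ [465.2  14.4] 24.6 z [0.035 0.044]
top restfoot 269 med [0.4585 0.0171 0.0065] rect [465.4  13.3] [68.2 65.5] 0.9 circ [464.6  12.6] 35.6 z [0.    0.013]
top note 2272 med [0.4568 0.1608 0.009 ] rect [461.5 161.5] [193.8 159.3] 2.1 circ [459.9 163.7] 116.6 z [0.005 0.015]
top bare 657 med [ 0.478   0.2622 -0.000
[... 581 characters left out ...]
.5125 0.3785 0.0796] rect [510.2 363.5] [112.2   8.3] 79.8 circ [509.7 363.6] 56.1 z [0.07  0.087]
scene lidlow 233 med [0.5089 0.3822 0.0301] rect [505.4 364.4] [111.5   8.3] 80.1 circ [505.3 364.4] 55.8 z [0.02  0.039]
scene rest 223 med [0.4651 0.0176 0.0407] rect [466.  16.] [47.4 50. ] 36.7 circ [466.3  15.9] 26.0 z [0.036 0.043]
scene restfoot 360 med [0.4552 0.0285 0.0087] rect [463.1  21.4] [68.6 67.6] 16.4 circ [468.7  16.3] 40.8 z [-0.     0.021]
scene note 2261 med [0.4515 0.1626 0.0099] rect [458.7 150.8] [206.9 190.5] 37.1 circ [454.7 143.7] 132.9 z [0.005 0.015]
scene bare 300 med [0.3853 0.2336 0.0006] rect [386. 233.] [42.2 47.1] 38.1 circ [385.2 233.4] 28.9 z [-0.002  0.003]
```

Run:
```python
from h import *
for n in("top","scene"):
    P=pts(dict(np.load(n+"0.npz")))
    for z0 in(.02,.1,.2,.3,.4,.5):
        m=(P[...,1]<-.27)&(P[...,1]>-.7)&(P[...,2]>z0)&(P[...,2]<z0+.08)&(P[...,0]>.22)
        q=P[m]; print(n,z0,len(q),q.min(0).round(3) if len(q) else"",q.max(0).round(3) if len(q) else "")
P=pts(dict(np.load("top0.npz")))
for p in[(438,247),(428,188),(376,144)]:print(P[p[1],p[0]].round(3))
print("desk edges",P[275,300].round(3),P[230,465].round(3),P[230,480].round(3),P[300,560].round(3))
for w in[(.20,-.40,.2),(.36,-.12,.2),(.42,.2,.2),(.465,.369,.2),(.465,.369,.105)]:print(w,tool(w).round(4))
print((Ro.from_rotvec(sense()["eef_rot"]).inv()*Ro.from_matrix(np.diag([1,-1,-1]))).as_rotvec(degrees=True)/6)
```

```text
top 0.02 1966 [ 0.287 -0.318  0.02 ] [ 0.713 -0.312  0.1  ]
top 0.1 2439 [ 0.287 -0.318  0.1  ] [ 0.713 -0.313  0.18 ]
top 0.2 3278 [ 0.287 -0.319  0.2  ] [ 0.714 -0.313  0.28 ]
top 0.3 4527 [ 0.287 -0.319  0.3  ] [ 0.713 -0.312  0.38 ]
top 0.4 6753 [ 0.287 -0.319  0.4  ] [ 0.837 -0.313  0.48 ]
top 0.5 11115 [ 0.287 -0.319  0.5  ] [ 0.796 -0.312  0.58 ]
scene 0.02 4448 [ 0.306 -0.326  0.02 ] [ 0.956 -0.27   0.1  ]
scene 0.1 5050 [ 0.304 -0.325  0.1  ] [ 0.957 -0.271  0.18 ]
scene 0.2 5797 [ 0.302 -0.324  0.2  ] [ 0.956 -0.27   0.28 ]
scene 0.3 5795 [ 0.301 -0.326  0.3  ] [ 0.956 -0.271  0.38 ]
scene 0.4 2921 [ 0.299 -0.323  0.4  ] [ 0.687 -0.306  0.48 ]
scene 0.5 0  
[ 0.398 -0.202  0.05 ]
[ 0.551 -0.187  0.009]
[ 0.659 -0.047  0.035]
desk edges [ 0.318  0.141 -0.   ] [ 0.444 -0.285  0.001] [ 0.444 -0.316  0.023] [ 0.312 -0.315  0.409]
(0.2, -0.4, 0.2) [ 0.0853 -0.2104  0.0177]
(0.36, -0.12, 0.2) [ 0.3146 -0.4371  0.0181]
(0.42, 0.2, 0.2) [ 0.4583 -0.7293  0.0187]
(0.465, 0.369, 0.2) [ 0.547 -0.88   0.019]
(0.465, 0.369, 0.105) [ 0.547  -0.8798  0.114 ]
[-1.81781416e-02  1.45208122e-03  2.59580405e+00]
```

>>> {"name": "carry_out", "arguments": {"steps": [[[0, 0, -1], [-0.002, -0.214, 0], 1], [[0, 0, -2], [-0.002, -0.214, 0], 1], [[0, 0, -3], [-0.002, -0.214, 0], 1], [[0, 0, -4], [-0.002, -0.214, 0], 1], [[0, 0, -4.5], [-0.002, -0.214, 0], 1], [[0, 0, -4.5], [-0.002, -0.214, 0], 1], [[0, 0, -4.5], [0.038, -0.31, 0], 1], [[0, 0, -4.5], [0.038, -0.31, 0], 1], [[0, 0, -4.5], [0.038, -0.31, 0], 1], [[0, 0, -4.5], [0.038, -0.31, 0], 1]]}}

```text
t: 0.93
eef_pos: [0.1283, -0.3149, 0.218]
eef_rot: [2.926, 1.142, 0.001]
ft_force: [-0.5, -0.9, -0.0]
finger_gap: 0.0851
grasp_force: 0.0
```

Run:
```python
from h import *
s=sense();print(s["t"],s["eef_pos"],s["joints"].round(3),s["ft_force"],Ro.from_rotvec(s["eef_rot"]).as_matrix().round(3).tolist())
for w in[(.2105,-.2695,.215),(.27,-.2105,.2),(.325,-.118,.19),(.37,.03,.18),(.465,.369,.18)]:print(w,tool(w).round(4))
f=grab_frame("scene");save(f,"scene1")
```

```text
0.9333 [ 0.12828694 -0.31487614  0.21798224] [-1.343 -0.651  2.278  0.     1.514 -0.516] [-0.54487722 -0.8645596  -0.01865254] [[0.735, 0.678, 0.001], [0.678, -0.735, -0.001], [0.0, 0.001, -1.0]]
(0.2105, -0.2695, 0.215) [0.0912 0.0223 0.003 ]
(0.27, -0.2105, 0.2) [0.1749 0.0193 0.018 ]
(0.325, -0.118, 0.19) [ 0.2781 -0.0115  0.028 ]
(0.37, 0.03, 0.18) [ 0.4115 -0.0899  0.0379]
(0.465, 0.369, 0.18) [ 0.711  -0.2748  0.0378]
```

View pics/scene1.png

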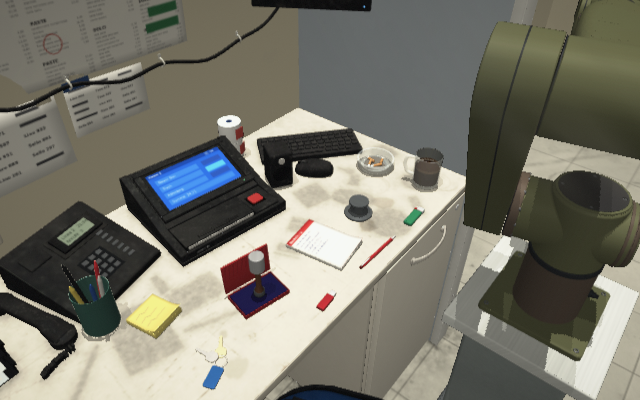

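The picture shows the arm retracted above its cart, right of the desk corner; all the objects are unmoved. Rounding the wall corner now.

>>> {"name": "carry_out", "arguments": {"steps": [[[0, 0, 0], [0.091, 0.022, 0.003], 1], [[0, 0, 0], [0.091, 0.022, 0.003], 1], [[0, 0, 0], [0.091, 0.022, 0.003], 1], [[0, 0, 0], [0.091, 0.022, 0.003], 1], [[0, 0, 0], [0.175, 0.019, 0.01], 1], [[0, 0, 0], [0.175, 0.019, 0.01], 1], [[0, 0, 0], [0.175, 0.019, 0.01], 1], [[0, 0, 0], [0.278, -0.011, 0.02], 1], [[0, 0, 0], [0.278, -0.011, 0.02], 1], [[0, 0, 0], [0.278, -0.011, 0.02], 1], [[0, 0, 1], [0.278, -0.011, 0.02], 1], [[0, 0, 2], [0.411, -0.09, 0.03], 1], [[0, 0, 3], [0.411, -0.09, 0.03], 1], [[0, 0, 4], [0.411, -0.09, 0.03], 1], [[0, 0, 5], [0.411, -0.09, 0.03], 1], [[0, 0, 6], [0.411, -0.09, 0.03], 1], [[0, 0, 7.1], [0.411, -0.09, 0.03], 1], [[0, 0, 7.1], [0.411, -0.09, 0.03], 1]]}}

```text
t: 2.48
eef_pos: [0.3703, 0.027, 0.1881]
eef_rot: [3.141, -0.005, -0.002]
ft_force: [0.4, -0.1, 0.4]
finger_gap: 0.085
grasp_force: 0.0
```

Run:
```python
from h import *
s=sense();print(s["t"],s["eef_pos"],s["joints"].round(3),s["ft_force"],Ro.from_rotvec(s["eef_rot"]).as_matrix().round(3).tolist())
for w in[(.465,.369,.19),(.465,.369,.105)]:print(w,tool(w).round(4))
print((Ro.from_rotvec(s["eef_rot"]).inv()*Ro.from_matrix(np.diag([1,-1,-1]))).as_rotvec(degrees=True)/6)
```

```text
2.4833 [0.37031014 0.0270039  0.18811983] [-7.200e-02 -5.380e-01  2.261e+00 -1.000e-03  1.419e+00  1.502e+00] [ 0.40986233 -0.07715083  0.35737056] [[1.0, -0.003, -0.001], [-0.003, -1.0, -0.0], [-0.001, 0.0, -1.0]]
(0.465, 0.369, 0.19) [ 0.0936 -0.3423 -0.0022]
(0.465, 0.369, 0.105) [ 0.0938 -0.3423  0.0828]
[ 0.00465939  0.01148658 -0.02900415]
```

>>> {"name": "carry_out", "arguments": {"steps": [[[0, 0.01, -0.03], [0.094, -0.342, -0.002], 1], [[0, 0.01, -0.03], [0.094, -0.342, -0.002], 1], [[0, 0.01, -0.03], [0.094, -0.342, -0.002], 1], [[0, 0.01, -0.03], [0.094, -0.342, -0.002], 1], [[0, 0.01, -0.03], [0.094, -0.342, -0.002], 1], [[0, 0.01, -0.03], [0.094, -0.342, -0.002], 1], [[0, 0.01, -0.03], [0.094, -0.342, -0.002], 1], [[0, 0.01, -0.03], [0.094, -0.342, -0.002], 1], [[0, 0.01, -0.03], [0.094, -0.342, -0.002], 1], [[0, 0.01, -0.03], [0.094, -0.342, -0.002], 1], [[0, 0.01, -0.03], [0.094, -0.342, -0.002], 1], [[0, 0.01, -0.03], [0.094, -0.342, -0.002], 1]]}}

```text
t: 3.48
eef_pos: [0.4647, 0.3676, 0.1896]
eef_rot: [3.14, 0.002, 0.0]
ft_force: [-0.0, 1.1, -0.4]
finger_gap: 0.0856
grasp_force: 0.0
```

Run:
```python
from h import *
s=sense();print(s["t"],s["eef_pos"],s["ft_force"])
f=grab_frame("wrist");save(f,"w0");P=pts(f);Z=P[...,2]
print("cam",-f["R"].T@f["t"])
m=((Z>.112)&(Z<.126)&(abs(P[...,0]-.465)<.04)&(abs(P[...,1]-.369)<.04))
q=P[m];c=cv2.minEnclosingCircle((q[:,:2]*1000).astype(np.float32)) if len(q) else 0
print(len(q),c,np.median(q,0))
```

```text
3.4833 [0.46467504 0.36755931 0.18956177] [-0.0445248   1.06444443 -0.35399004]
cam [0.54487811 0.36755455 0.34670848]
1489 ((465.8988342285156, 369.9422607421875), 16.077157974243164) [0.46773458 0.37007594 0.121565  ]
```

View pics/w0.png

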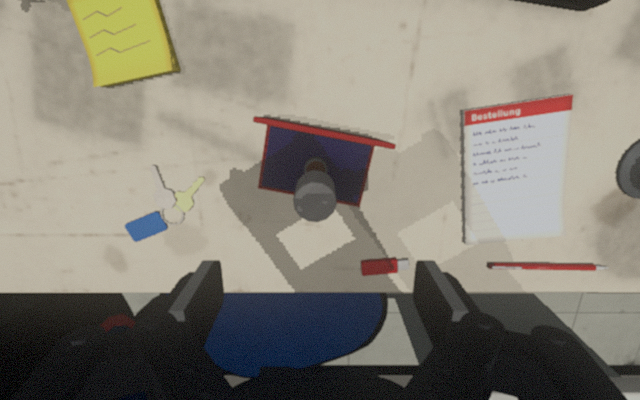

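Wrist view: stamp head at (315,195), lid edge (325,130), pad felt around; nothing between the fingers' columns and the head. The head measures (0.466, 0.370) and the tool is within 2 mm of that. Going down and gripping.

>>> {"name": "carry_out", "arguments": {"steps": [[[0, 0, 0], [0.001, -0.001, 0.02], 1], [[0, 0, 0], [0.001, -0.001, 0.04], 1], [[0, 0, 0], [0.001, -0.001, 0.055], 1], [[0, 0, 0], [0.001, -0.001, 0.07], 1], [[0, 0, 0], [0.001, -0.001, 0.08], 0.9], [[0, 0, 0], [0.001, -0.001, 0.085], 0.8], [[0, 0, 0], [0.001, -0.001, 0.085], 0.7], [[0, 0, 0], [0.001, -0.001, 0.085], 0.6], [[0, 0, 0], [0.001, -0.001, 0.085], 0.53], [[0, 0, 0], [0.001, -0.001, 0.085], 0.48], [[0, 0, 0], [0.001, -0.001, 0.085], 0.45], [[0, 0, 0], [0.001, -0.001, 0.085], 0.42], [[0, 0, 0], [0.001, -0.001, 0.085], 0.39], [[0, 0, 0], [0.001, -0.001, 0.085], 0.36], [[0, 0, 0], [0.001, -0.001, 0.085], 0.3], [[0, 0, 0], [0.001, -0.001, 0.085], 0.2], [[0, 0, 0], [0.001, -0.001, 0.085], 0.0], [[0, 0, 0], [0.001, -0.001, 0.085], 0.0], [[0, 0, 0], [0.001, -0.001, 0.085], 0.0], [[0, 0, 0], [0.001, -0.001, 0.085], 0.0]], "newtons": 50}}

```text
t: 5.2
eef_pos: [0.4669, 0.3711, 0.1088]
eef_rot: [-3.139, -0.004, -0.009]
ft_force: [0.0, -1.5, 10.2]
finger_gap: -0.0
grasp_force: 5.0
```

Run:
```python
from h import *
s=sense();print(s["t"],s["eef_pos"],s["ft_force"],s["finger_gap"],s["grasp_force"])
f=grab_frame("wrist");a=f["pixels"][60:400,120:520]
g=grab_frame("scene");b=g["pixels"][180:350,180:380]
im=np.hstack([a,cv2.resize(b,(400,340))])
cv2.imwrite("pics/g1.png",im[...,::-1])
```

```text
5.2 [0.46691884 0.37107103 0.10883836] [ 4.70708175e-03 -1.47974238e+00  1.01680338e+01] -4.2813399105356224e-05 4.9843406167201465
```

View pics/g1.png

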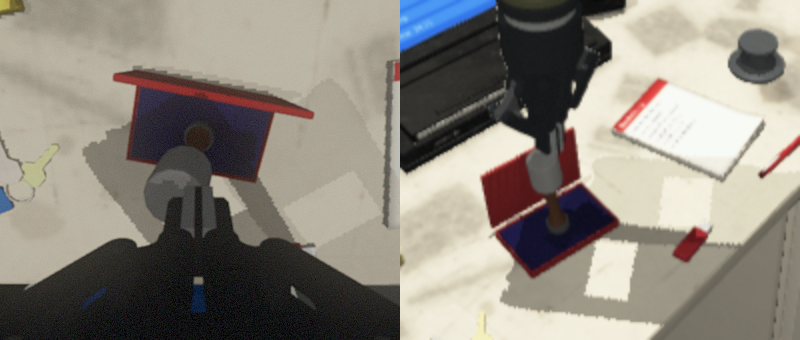

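Wrist crop: the fingers (195,210) are shut and empty, with the head at (178,180) beside them. The stamp has slipped out of the grip and is leaning towards +x/+y. Measuring exactly where it is before mending.

Run:
```python
from h import *
for n in("wrist","scene"):
    f=grab_frame(n);np.savez(n+"1.npz",**f);P=pts(f);hsv=cv2.cvtColor(f["pixels"],cv2.COLOR_RGB2HSV)
    near=(abs(P[...,0]-.47)<.09)&(abs(P[...,1]-.37)<.09)
    H,S,V=hsv[...,0],hsv[...,1],hsv[...,2]
    for z in np.arange(.02,.15,.01):
        m=near&(P[...,2]>z)&(P[...,2]<z+.01)&~(((H<12)|(H>170))&(S>130))
        q=P[m]
        if len(q): print(n,round(z,3),len(q),"x",np.percentile(q[:,0],[1,50,99]).round(3),"y",np.percentile(q[:,1],[1,50,99]).round(3),"rgb",np.median(f["pixels"][m],0))
f=dict(np.load("wrist1.npz"));P=pts(f)
for v in range(200,310,8): print(v,[(tuple((P[v,u]*1000).round().astype(int)),int(f["pixels"][v,u].mean())) for u in (275,290,305,315,325)] )
```

```text
wrist 0.02 459 x [0.456 0.473 0.518] y [0.314 0.369 0.413] rgb [49. 44. 42.]
wrist 0.03 257 x [0.462 0.499 0.519] y [0.31  0.369 0.414] rgb [71. 44. 38.]
wrist 0.04 219 x [0.466 0.505 0.52 ] y [0.31  0.37  0.416] rgb [76. 50. 44.]
wrist 0.05 239 x [0.468 0.507 0.52 ] y [0.31  0.371 0.414] rgb [74. 49. 43.]
wrist 0.06 208 x [0.501 0.512 0.522] y [0.309 0.364 0.416] rgb [76. 51. 45.]
wrist 0.07 231 x [0.502 0.512 0.522] y [0.309 0.362 0.414] rgb [80. 51. 45.]
wrist 0.08 319 x [0.471 0.503 0.523] y [0.307 0.372 0.417] rgb [97. 62. 63.]
wrist 0.09 333 x [0.467 0.481 0.483] y [0.364 0.375 0.393] rgb [65. 63. 60.]
wrist 0.1 398 x [0.467 0.481 0.483] y [0.365 0.376 0.394] rgb [65. 63. 61.]
wrist 0.11 610 x [0.46  0.48  0.483] y [0.367 0.383 0.398] rgb [68. 66. 64.]
wrist 0.12 1560 x [0.456 0.474 0.482] y [0.366 0.386 0.396] rgb [83. 81. 78.]
wrist 0.13 627 x [0.472 0.476 0.478] y [0.358 0.371 0.384] rgb [42. 41. 39.]
wrist 0.14 803 x [0.472 0.476 0.478] y [0.358 0.371 0.384] rgb [41. 41. 39.]
scene 0.02 48 x [0.455 0.463 0.505] y [0.309 0.372 0.382] rgb [48.  42.5 38.5]
scene 0.03 13 x [0.4
[... 3971 characters left out ...]
), ((np.int64(477), np.int64(375), np.int64(161)), 73), ((np.int64(477), np.int64(372), np.int64(161)), 36), ((np.int64(478), np.int64(368), np.int64(162)), 81)]
296 [((np.int64(363), np.int64(411), np.int64(2)), 118), ((np.int64(479), np.int64(380), np.int64(169)), 31), ((np.int64(478), np.int64(375), np.int64(168)), 23), ((np.int64(473), np.int64(372), np.int64(161)), 31), ((np.int64(478), np.int64(368), np.int64(167)), 37)]
304 [((np.int64(478), np.int64(385), np.int64(172)), 26), ((np.int64(478), np.int64(380), np.int64(172)), 27), ((np.int64(478), np.int64(375), np.int64(172)), 32), ((np.int64(470), np.int64(372), np.int64(162)), 26), ((np.int64(478), np.int64(368), np.int64(172)), 23)]
```

Run:
```python
from h import *
for n in("wrist","scene"):
    f=dict(np.load(n+"1.npz"));P=pts(f)
    for a,b in((.017,.023),(.03,.045),(.045,.06),(.06,.08),(.085,.095),(.105,.115),(.1185,.1265),(.1265,.135)):
        m=(P[...,2]>a)&(P[...,2]<b)&(P[...,0]<.492)&(P[...,0]>.43)&(P[...,1]>.34)&(P[...,1]<.41)
        q=P[m]*1000
        if len(q)>2:
            c=cv2.minEnclosingCircle(q[:,:2].astype(np.float32)); print(n,a,b,len(q),"mean",q.mean(0).round(1),"min",q.min(0).round(),"max",q.max(0).round(),"circ",np.round(c[0],1),round(c[1],1))
f=dict(np.load("wrist1.npz"));P=pts(f)
m=(P[...,2]>.119)&(P[...,2]<.1265)&(P[...,1]>.38)&(P[...,1]<.4)&(P[...,0]>.455)&(P[...,0]<.48)
q=P[m];A=np.c_[q[:,:2],np.ones(len(q))];print("top plane",len(q),np.linalg.lstsq(A,q[:,2],rcond=None)[0])
cv2.imwrite("pics/w1c.png",cv2.resize(f["pixels"][180:330,240:400],(800,600)*1,interpolation=cv2.INTER_CUBIC)[...,::-1] if 0 else cv2.resize(f["pixels"][180:300,240:400],(800,600),interpolation=cv2.INTER_CUBIC)[...,::-1])
```

```text
wrist 0.017 0.023 169 mean [471.7 372.6  21.3] min [455. 359.  17.] max [478. 383.  23.] circ [466. 371.] 12.1
wrist 0.03 0.045 174 mean [470.  371.2  35.7] min [460. 365.  30.] max [473. 379.  45.] circ [465.9 372.1] 7.7
wrist 0.045 0.06 109 mean [470.8 373.   52.4] min [464. 368.  45.] max [473. 379.  60.] circ [467.5 374.1] 5.9
wrist 0.085 0.095 237 mean [479.3 375.9  91.2] min [465. 363.  85.] max [483. 393.  95.] circ [470.  378.3] 15.7
wrist 0.105 0.115 420 mean [479.5 377.6 110. ] min [467. 366. 105.] max [483. 396. 115.] circ [471.6 380.7] 15.7
wrist 0.1185 0.1265 1694 mean [472.5 385.9 121.2] min [454. 368. 119.] max [483. 398. 124.] circ [468.1 382.7] 15.8
wrist 0.1265 0.135 365 mean [475.4 371.  131.7] min [472. 358. 127.] max [478. 384. 135.] circ [472.5 371. ] 13.2
scene 0.017 0.023 36 mean [462.2 375.2  20.8] min [455. 359.  17.] max [478. 383.  23.] circ [465.8 370.7] 12.6
scene 0.03 0.045 29 mean [463.1 374.8  36.4] min [459. 367.  30.] max [469. 380.  44.] circ [465.2 373.3] 7.2
scene 0.045 0.06 28 mean [463.7 377.5  52.3] min [459. 371.  46.] max [471. 381.  59.] circ [465.5 376.3] 6.3
scene 0.06 0.08 20 mean [463.2 378.4  65.3] min [460. 371.  60.] max [468. 382.  71.] circ [463.4 377.3] 5.9
scene 0.085 0.095 49 mean [458.  387.3  90.7] min [451. 371.  85.] max [475. 396.  95.] circ [463.9 383.7] 14.9
scene 0.105 0.115 60 mean [458.5 388.7 110.2] min [450. 367. 105.] max [478. 398. 115.] circ [466.5 382.3] 16.5
scene 0.1185 0.1265 118 mean [465.6 384.6 120.9] min [452. 364. 119.] max [482. 398. 126.] circ [466.1 380. ] 18.3
scene 0.1265 0.135 31 mean [459.6 375.2 131.7] min [455. 357. 127.] max [471. 385. 135.] circ [465.7 371.1] 14.7
top plane 1142 [-0.01765358 -0.13839401  0.18326458]
```

View pics/w1c.png

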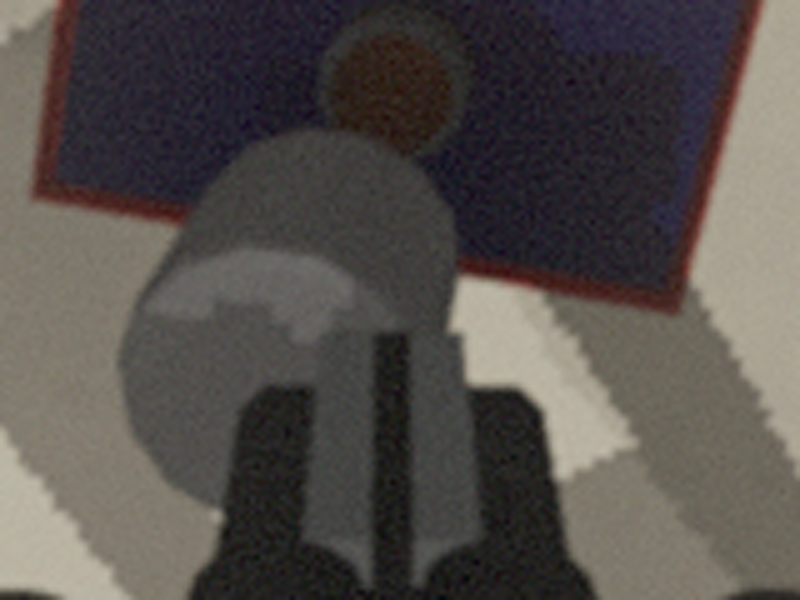

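Crop: both closed fingertips (390,340) rest on top of the head instead of beside it, so the fingers reach less far down than I assumed. They hold the stamp at about 7° lean towards +y. I'll drag the head back upright with the fingertips before letting go.

>>> {"name": "carry_out", "arguments": {"steps": [[[0, 0, 0], [0, 0.0015, 0], 0], [[0, 0, 0], [0, 0.003, 0], 0], [[0, 0, 0], [0, 0.0045, 0], 0], [[0, 0, 0], [0, 0.006, 0], 0], [[0, 0, 0], [0, 0.0075, 0], 0], [[0, 0, 0], [0, 0.009, 0], 0], [[0, 0, 0], [0, 0.009, 0], 0], [[0, 0, 0], [0, 0.009, 0], 0]]}}

```text
t: 6.07
eef_pos: [0.4662, 0.3614, 0.1077]
eef_rot: [-3.14, -0.004, -0.006]
ft_force: [0.1, -1.4, 7.4]
finger_gap: 0.0001
grasp_force: 3.6
```

```bash
cat >> h.py <<'E'
def stamp(n,cx=.466,cy=.371,zb=.008):
    f=grab_frame(n);P=pts(f);out=[]
    for a,b in((.009,.015),(.022,.052),(.077,.087),(.097,.107),(.111,.1185)):
        m=(P[...,2]>a+zb)&(P[...,2]<b+zb)&(abs(P[...,0]-cx)<.028)&(abs(P[...,1]-cy)<.035)
        q=P[m]*1000
        if len(q)>3: c=cv2.minEnclosingCircle(q[:,:2].astype(np.float32)); print(n,a,len(q),"circ",np.round(c[0],1),round(c[1],1),"ymin/max",np.percentile(q[:,1],[2,98]).round(1),"x",np.percentile(q[:,0],[2,98]).round(1),"z",q[:,2].mean().round(1))
    return f,P
E
python3 - <<'E'
from h import *
s=sense();print(s["t"],s["eef_pos"],s["ft_force"],s["finger_gap"])
for n in("wrist","scene"): stamp(n)
E
```

```text
6.0667 [0.46622273 0.36141026 0.1076829 ] [ 0.14832251 -1.40577885  7.43398755] 0.000141678181598833
wrist 0.009 240 circ [465.9 370.4] 11.9 ymin/max [359.  381.4] x [457.2 477.3] z 21.4
wrist 0.022 246 circ [466.4 370.7] 7.2 ymin/max [364.3 376.6] x [464.9 472.5] z 41.8
wrist 0.077 254 circ [469.7 371.4] 15.7 ymin/max [357.2 385.2] x [469.2 482.3] z 90.9
wrist 0.097 414 circ [471.5 372.1] 15.0 ymin/max [358.1 386. ] x [472.  482.5] z 110.1
wrist 0.111 1701 circ [467.8 371.6] 17.5 ymin/max [362.1 387.4] x [455.9 481.7] z 121.5
scene 0.009 43 circ [465.8 370.9] 12.1 ymin/max [359.9 381.7] x [454.6 476.9] z 20.2
scene 0.022 56 circ [464.2 371.7] 6.6 ymin/max [367.6 377.8] x [460.  468.6] z 45.0
scene 0.077 53 circ [465.1 374.5] 15.2 ymin/max [364.1 388.2] x [451.3 474.4] z 90.2
scene 0.097 55 circ [464.5 376.1] 14.9 ymin/max [365.3 388.8] x [451.9 474.8] z 109.5
scene 0.111 112 circ [466. 375.] 16.0 ymin/max [366.6 387.4] x [452.2 480.7] z 120.9
```

>>> {"name": "carry_out", "arguments": {"steps": [[[0, 0, 0], [0, 0, -0.001], 0], [[0, 0, 0], [0, 0, -0.002], 0], [[0, 0, 0], [0, 0, -0.004], 0], [[0, 0, 0], [0, 0, -0.006], 0], [[0, 0, 0], [0, 0, -0.01], 0], [[0, 0, 0], [0, 0, -0.02], 0], [[0, 0, 0], [0, 0, -0.04], 0], [[0, 0, 0], [0, 0, -0.06], 0], [[0, 0, 0], [0, 0, -0.06], 0], [[0, 0, 0], [0, 0, -0.06], 0]]}}

```text
t: 7.0
eef_pos: [0.4659, 0.3617, 0.1678]
eef_rot: [-3.139, -0.004, -0.007]
ft_force: [1.1, 1.0, 0.0]
finger_gap: -0.0001
grasp_force: 0.0
```

Run:
```python
from h import *
s=sense();print(s["t"],s["eef_pos"],s["ft_force"],s["finger_gap"])
for n in("wrist","scene"):
    f,P=stamp(n)
    m=(abs(P[...,0]-.466)<.05)&(abs(P[...,1]-.361)<.06)&(P[...,2]>.127)
    q=P[m]*1000
    for z in range(127,210,6):
        r=q[(q[:,2]>=z)&(q[:,2]<z+6)]
        if len(r):print(n,z,len(r),r.min(0).round(),r.max(0).round())
```

```text
7.0 [0.46585484 0.36167202 0.16775193] [1.14643229 1.01372979 0.0052038 ] -8.389576143125e-05
wrist 0.009 127 circ [465.8 370.1] 11.7 ymin/max [359.  381.1] x [462.3 477.3] z 21.3
wrist 0.022 79 circ [467.8 370. ] 6.5 ymin/max [363.6 376.4] x [467.2 472.4] z 35.5
wrist 0.077 101 circ [471.2 369.3] 15.1 ymin/max [354.9 382.4] x [472.5 482.4] z 91.1
wrist 0.097 161 circ [472.2 368.9] 14.9 ymin/max [354.7 382.2] x [473.2 482.8] z 110.1
wrist 0.111 1640 circ [467.2 368.9] 15.9 ymin/max [355.  382.6] x [453.9 481.4] z 121.6
wrist 181 20 [475. 355. 186.] [476. 368. 187.]
wrist 187 295 [471. 349. 187.] [477. 374. 193.]
wrist 193 402 [471. 348. 193.] [477. 375. 199.]
wrist 199 464 [471. 348. 199.] [477. 375. 205.]
wrist 205 533 [471. 348. 205.] [477. 375. 211.]
scene 0.009 36 circ [464.6 371.1] 11.6 ymin/max [360.1 381.4] x [454.8 474.9] z 20.5
scene 0.022 60 circ [465.5 370.8] 6.8 ymin/max [366.1 375.8] x [459.6 470.8] z 44.0
scene 0.077 59 circ [465.6 371. ] 15.1 ymin/max [361.4 385. ] x [451.5 475.1] z 90.6
scene 0.097 51 circ [464.9 373. ] 15.1 ymin/max [362.3 384.8] x [451.8 475.7] z 110.3
scene 0.111 124 circ [466.6 369.5] 15.8 ymin/max [355.4 382.5] x [454.2 480.3] z 120.9
scene 175 4 [456. 363. 179.] [463. 367. 181.]
scene 181 11 [453. 355. 182.] [471. 372. 187.]
scene 187 35 [452. 348. 187.] [472. 375. 193.]
scene 193 33 [453. 350. 193.] [471. 375. 199.]
scene 199 34 [453. 349. 199.] [470. 376. 205.]
scene 205 34 [452. 347. 205.] [467. 375. 211.]
```

The stamp stands upright again, centred at (0.466, 0.370). The shut tips measure z≈0.181 with the TCP reported at 0.168, so the real fingers end about 32 mm short of the stated position. I'll correct for that by going to a reported z of about 0.070.

>>> {"name": "carry_out", "arguments": {"steps": [[[0, 0, 0], [0, -0.004, 0], 1], [[0, 0, 0], [0, -0.008, 0], 1], [[0, 0, 0], [0, -0.008, 0], 1], [[0, 0, 0], [0, -0.008, 0], 1], [[0, 0, 0], [0, -0.008, 0], 1], [[0, 0, 0], [0, -0.008, 0], 1], [[0, 0, 0], [0, -0.008, 0], 1], [[0, 0, 0], [0, -0.008, 0], 1], [[0, 0, 0], [0, -0.008, 0.02], 1], [[0, 0, 0], [0, -0.008, 0.04], 1], [[0, 0, 0], [0, -0.008, 0.055], 1], [[0, 0, 0], [0, -0.008, 0.07], 1], [[0, 0, 0], [0, -0.008, 0.08], 1], [[0, 0, 0], [0, -0.008, 0.09], 1], [[0, 0, 0], [0, -0.008, 0.097], 1], [[0, 0, 0], [0, -0.008, 0.097], 1], [[0, 0, 0], [0, -0.008, 0.097], 1]]}}

```text
t: 8.52
eef_pos: [0.465, 0.369, 0.0685]
eef_rot: [3.142, 0.004, 0.002]
ft_force: [-0.8, -0.9, 0.1]
finger_gap: 0.0853
grasp_force: 0.0
```

Run:
```python
from h import *
s=sense();print(s["t"],s["eef_pos"],s["ft_force"],s["finger_gap"])
for n in("wrist","scene"):
    f,P=stamp(n)
    m=(abs(P[...,0]-.466)<.02)&(abs(P[...,1]-.37)<.065)&(abs(P[...,1]-.37)>.03)&(P[...,2]>.06)&(P[...,2]<.2)
    q=P[m]*1000
    for sg in(-1,1):
        r=q[sg*(q[:,1]-370)>0]
        if len(r): print(n,sg,len(r),"zmin",np.percentile(r[:,2],[0,2]).round(),"inner y",np.abs(r[:,1]-370).min().round(1))
```

```text
8.5167 [0.46501493 0.36902025 0.06849134] [-0.78579861 -0.92735675  0.10458882] 0.08530536898565362
wrist 0.009 339 circ [465.8 370.1] 12.0 ymin/max [358.9 381.3] x [457.8 477.2] z 21.3
wrist 0.022 449 circ [466. 370.] 7.2 ymin/max [363.8 376.3] x [465.6 472.1] z 44.0
wrist 0.077 512 circ [468.9 370.4] 15.6 ymin/max [355.5 384.4] x [470.7 481.2] z 90.9
wrist 0.097 895 circ [468.4 370.2] 15.6 ymin/max [355.6 384.4] x [470.3 481.2] z 110.3
wrist 0.111 4626 circ [465.7 369.5] 16.2 ymin/max [356.1 383.5] x [452.3 480. ] z 121.5
wrist -1 11784 zmin [ 96. 103.] inner y 30.0
wrist 1 12180 zmin [ 95. 103.] inner y 30.0
scene 0.009 40 circ [465.  371.1] 11.7 ymin/max [360.1 382.4] x [455.  474.6] z 20.1
scene 0.022 60 circ [464.5 371.8] 6.7 ymin/max [366.6 376.5] x [459.9 470.2] z 44.0
scene 0.077 46 circ [463.1 373.8] 15.2 ymin/max [363.2 385.5] x [450.6 474.5] z 90.0
scene 0.097 61 circ [464.  370.8] 16.4 ymin/max [360.7 385.8] x [449.9 472.3] z 109.8
scene 0.111 117 circ [465.6 370.5] 16.0 ymin/max [356.1 384.7] x [451.8 476.5] z 120.8
scene -1 399 zmin [ 95. 100.] inner y 30.1
scene 1 529 zmin [ 97. 104.] inner y 30.1
```

>>> {"name": "carry_out", "arguments": {"steps": [[[0, 0, 0], [0.001, -0.001, 0], 0.8], [[0, 0, 0], [0.001, -0.001, 0], 0.7], [[0, 0, 0], [0.001, -0.001, 0], 0.6], [[0, 0, 0], [0.001, -0.001, 0], 0.53], [[0, 0, 0], [0.001, -0.001, 0], 0.48], [[0, 0, 0], [0.001, -0.001, 0], 0.45], [[0, 0, 0], [0.001, -0.001, 0], 0.42], [[0, 0, 0], [0.001, -0.001, 0], 0.4], [[0, 0, 0], [0.001, -0.001, 0], 0.38], [[0, 0, 0], [0.001, -0.001, 0], 0.36], [[0, 0, 0], [0.001, -0.001, 0], 0.34], [[0, 0, 0], [0.001, -0.001, 0], 0.3], [[0, 0, 0], [0.001, -0.001, 0], 0.2], [[0, 0, 0], [0.001, -0.001, 0], 0.1], [[0, 0, 0], [0.001, -0.001, 0], 0], [[0, 0, 0], [0.001, -0.001, 0], 0]], "newtons": 50}}

```text
t: 9.95
eef_pos: [0.466, 0.37, 0.0686]
eef_rot: [3.142, 0.004, 0.002]
ft_force: [-0.8, -0.7, 2.4]
finger_gap: 0.0311
grasp_force: 49.4
```

Gripped (31 mm gap). Lifting and carrying it over the order pad.

>>> {"name": "carry_out", "arguments": {"steps": [[[0, 0, 0], [0, 0, -0.01], 0], [[0, 0, 0], [0, 0, -0.025], 0], [[0, 0, 0], [0, 0, -0.04], 0], [[0, 0, 0], [0, 0.01, -0.045], 0], [[0, 0, 0], [-0.001, 0.03, -0.045], 0], [[0, 0, 0], [-0.002, 0.06, -0.045], 0], [[0, 0, 0], [-0.003, 0.09, -0.045], 0], [[0, 0, 0], [-0.004, 0.12, -0.045], 0], [[0, 0, 0], [-0.005, 0.15, -0.045], 0], [[0, 0, 0], [-0.006, 0.18, -0.045], 0], [[0, 0, 0], [-0.006, 0.198, -0.045], 0], [[0, 0, 0], [-0.006, 0.206, -0.045], 0], [[0, 0, 0], [-0.006, 0.208, -0.045], 0], [[0, 0, 0], [-0.006, 0.208, -0.045], 0], [[0, 0, 0], [-0.006, 0.208, -0.045], 0]]}}

```text
t: 11.2
eef_pos: [0.4604, 0.1625, 0.1134]
eef_rot: [-3.141, -0.005, -0.002]
ft_force: [0.6, -0.2, -2.3]
finger_gap: 0.0312
grasp_force: 50.0
```

Run:
```python
from h import *
s=sense();print(s["t"],s["eef_pos"],s["ft_force"],s["finger_gap"],s["grasp_force"])
print(Ro.from_rotvec(s["eef_rot"]).as_matrix().round(4)[:,2])
for n in("wrist","scene"):
    f,P=stamp(n,s["eef_pos"][0],s["eef_pos"][1],.053)
    save(f,n+"2")
    m=(f["pixels"].min(-1)>150)&(P[...,2]>.003)&(P[...,2]<.03)&(abs(P[...,1]-.162)<.09)&(abs(P[...,0]-.46)<.1)
    q=P[m];print(len(q),np.percentile(q,[1,50,99],axis=0).round(3).tolist(),"near foot z",np.median(q[np.hypot(q[:,0]-.46,q[:,1]-.162)<.04],0).round(4))
```

```text
11.2 [0.4604105  0.16248041 0.11336556] [ 0.58225634 -0.17098101 -2.25559842] 0.031166206905872587 50.03541827201843
[ 1.e-03  4.e-04 -1.e+00]
wrist 0.009 340 circ [460.6 162.5] 11.9 ymin/max [151.7 173.6] x [452.6 472. ] z 66.1
wrist 0.022 432 circ [461.2 162.5] 7.1 ymin/max [156.7 168.6] x [460.9 467.2] z 88.8
wrist 0.077 941 circ [466.5 162.4] 28.9 ymin/max [135.9 189. ] x [465.  476.5] z 136.1
wrist 0.097 1823 circ [466.  162.5] 29.3 ymin/max [134.5 190.5] x [465.  476.5] z 155.2
wrist 0.111 5785 circ [466.2 162.6] 34.9 ymin/max [141.4 183.6] x [448.3 475.2] z 166.5
8409 [[0.399, 0.083, 0.003], [0.495, 0.144, 0.011], [0.552, 0.238, 0.016]] near foot z [0.4876 0.1523 0.0111]
scene 0.009 28 circ [460.4 164. ] 12.7 ymin/max [155.4 175.5] x [449.2 472.2] z 65.1
scene 0.022 65 circ [459.3 165.7] 7.6 ymin/max [158.7 169.9] x [453.5 466.7] z 88.4
scene 0.077 59 circ [457.8 166.3] 25.8 ymin/max [142.5 190.6] x [445.2 465.1] z 135.3
scene 0.097 75 circ [455.5 162.6] 30.4 ymin/max [133.4 192.4] x [445.9 464.8] z 154.8
scene 0.111 73 circ [450.9 162.1] 29.6 ymin/max [138.  188.9] x [446.2 472.5] z 166.1
1479 [[0.371, 0.085, 0.003], [0.448, 0.172, 0.01], [0.55, 0.236, 0.016]] near foot z [0.4715 0.1672 0.0099]
```

>>> {"name": "carry_out", "arguments": {"steps": [[[0, 0, 0], [0, 0, 0.012], 0], [[0, 0, 0], [0, 0, 0.024], 0], [[0, 0, 0], [0, 0, 0.034], 0], [[0, 0, 0], [0, 0, 0.04], 0], [[0, 0, 0], [0, 0, 0.043], 0], [[0, 0, 0], [0, 0, 0.044], 0], [[0, 0, 0], [0, 0, 0.045], 0], [[0, 0, 0], [0, 0, 0.046], 0], [[0, 0, 0], [0, 0, 0.047], 0], [[0, 0, 0], [0, 0, 0.048], 0], [[0, 0, 0], [0, 0, 0.048], 0], [[0, 0, 0], [0, 0, 0.048], 0]]}}

```text
t: 12.3
eef_pos: [0.4625, 0.1622, 0.0694]
eef_rot: [3.141, 0.005, 0.006]
ft_force: [-6.0, -3.5, 18.3]
finger_gap: 0.0312
grasp_force: 51.7
```

About 20 N down on the order pad. Holding briefly, then lifting and moving over the rest.

>>> {"name": "carry_out", "arguments": {"steps": [[[0, 0, 0], [0, 0, 0], 0], [[0, 0, 0], [0, 0, 0], 0], [[0, 0, 0], [0, 0, -0.004], 0], [[0, 0, 0], [0, 0, -0.015], 0], [[0, 0, 0], [0, 0, -0.035], 0], [[0, 0, 0], [0, 0, -0.06], 0], [[0, 0, 0], [0, 0, -0.08], 0], [[0, 0, 0], [0.001, 0.02, -0.085], 0], [[0, 0, 0], [0.002, 0.05, -0.085], 0], [[0, 0, 0], [0.003, 0.08, -0.085], 0], [[0, 0, 0], [0.004, 0.11, -0.085], 0], [[0, 0, 0], [0.005, 0.13, -0.085], 0], [[0, 0, 0], [0.005, 0.143, -0.085], 0], [[0, 0, 0], [0.005, 0.147, -0.085], 0], [[0, 0, 0], [0.005, 0.147, -0.085], 0], [[0, 0, 0], [0.005, 0.147, -0.085], 0], [[0, 0, 0], [0.005, 0.147, -0.085], 0]]}}

```text
t: 13.72
eef_pos: [0.4657, 0.0158, 0.1503]
eef_rot: [-3.141, -0.006, -0.001]
ft_force: [0.1, 0.3, -1.9]
finger_gap: 0.0311
grasp_force: 50.2
```

Run:
```python
from h import *
s=sense();print(s["t"],s["eef_pos"],s["ft_force"],s["finger_gap"],s["grasp_force"])
print(Ro.from_rotvec(s["eef_rot"]).as_matrix().round(4)[:,2])
zb=s["eef_pos"][2]-.0605
for n in("wrist","scene","top"):
    f,P=stamp(n,s["eef_pos"][0],s["eef_pos"][1],zb)
    m=(P[...,2]>.035)&(P[...,2]<.046)&(abs(P[...,1]-.015)<.04)&(abs(P[...,0]-.465)<.04)
    q=P[m];c=cv2.minEnclosingCircle((q[:,:2]*1000).astype(np.float32));print(n,"rest",len(q),c,q[:,2].mean())
save(grab_frame("wrist"),"w3")
```

```text
13.7167 [0.46566799 0.01575772 0.15029115] [ 0.11880767  0.34930688 -1.87540282] 0.03107289454649955 50.18863320350647
[ 7.e-04  4.e-04 -1.e+00]
wrist 0.009 329 circ [463.   15.5] 11.8 ymin/max [ 4.4 26.8] x [454.8 474.3] z 103.1
wrist 0.022 410 circ [463.6  15.8] 7.3 ymin/max [ 9.4 21.9] x [463.  469.9] z 125.4
wrist 0.077 905 circ [471.6  15.9] 28.9 ymin/max [-10.7  42.6] x [470. 481.] z 172.8
wrist 0.097 1772 circ [471.5  15.7] 29.1 ymin/max [-12.2  43.7] x [470.5 481.7] z 192.0
wrist 0.111 5912 circ [471.8  15.7] 34.9 ymin/max [-5.1 36.1] x [453.7 480.6] z 203.5
wrist rest 2214 ((465.5845642089844, 15.514028549194336), 25.045330047607422) 0.041689729906328445
scene 0.009 30 circ [462.4  17.2] 12.8 ymin/max [ 6.1 28.8] x [450.9 470.9] z 102.0
scene 0.022 61 circ [462.3  19. ] 7.7 ymin/max [12.8 23.8] x [456.  468.9] z 125.3
scene 0.077 55 circ [463.5  14.7] 29.8 ymin/max [-5.8 44.3] x [449.7 472. ] z 172.1
scene 0.097 71 circ [461.4  20.3] 28.7 ymin/max [-6.  47.8] x [450.1 470.8] z 192.0
scene 0.111 66 circ [459.   19.9] 25.6 ymin/max [-5.  44.2] x [451.3 477.7] z 203.4
scene rest 219 ((465.7681579589844, 15.58893871307373), 27.0841064453125) 0.04036879984456261
top rest 7 ((442.65362548828125, 20.68366813659668), 6.7475504875183105) 0.04095086618730851
```

View pics/w3.png

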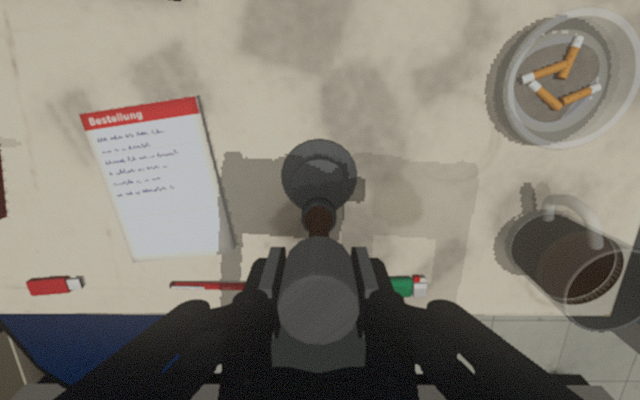

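Wrist view: the foot is at (319,215) over the rest top (320,175), ashtray and mug untouched on the right. The foot sits 2–3 mm to -x of the grip (1.8° lean), so I'll correct the tilt and go down.

>>> {"name": "carry_out", "arguments": {"steps": [[[0, 0.3, 0], [0.001, 0, 0.005], 0], [[0, 0.3, 0], [0.001, 0, 0.015], 0], [[0, 0.3, 0], [0.001, 0, 0.025], 0], [[0, 0.3, 0], [0.001, 0, 0.034], 0], [[0, 0.3, 0], [0.001, 0, 0.04], 0], [[0, 0.3, 0], [0.001, 0, 0.043], 0], [[0, 0.3, 0], [0.001, 0, 0.045], 0], [[0, 0.3, 0], [0.001, 0, 0.045], 0], [[0, 0.3, 0], [0.001, 0, 0.045], 0]]}}

```text
t: 14.67
eef_pos: [0.4671, 0.0149, 0.1056]
eef_rot: [-3.141, -0.004, -0.051]
ft_force: [0.5, 0.5, -2.5]
finger_gap: 0.0305
grasp_force: 50.2
```

Run:
```python
from h import *
s=sense();print(s["t"],s["eef_pos"],s["ft_force"])
for n in("wrist","scene"):
    f,P=stamp(n,s["eef_pos"][0],s["eef_pos"][1],.0445)
```

```text
14.6667 [0.4670923  0.01492455 0.10563805] [ 0.45433756  0.47900876 -2.51770483]
wrist 0.009 277 circ [466.1  14.6] 11.9 ymin/max [ 3.7 25.9] x [457.6 477.4] z 58.1
wrist 0.022 430 circ [466.3  14.6] 7.5 ymin/max [ 8.4 21. ] x [465.4 472.5] z 79.6
wrist 0.077 795 circ [472.3  14.9] 28.8 ymin/max [-11.2  41.4] x [470.4 481.8] z 127.9
wrist 0.097 1740 circ [471.8  14.8] 29.2 ymin/max [-13.2  42.9] x [470.9 481.9] z 146.7
wrist 0.111 5989 circ [470.9  14.9] 34.8 ymin/max [-4.7 34.4] x [453.7 480.9] z 158.8
scene 0.009 26 circ [464.8  17.1] 12.1 ymin/max [ 9.3 28. ] x [455.1 475.7] z 57.3
scene 0.022 48 circ [464.5  16.9] 6.6 ymin/max [11.7 22.3] x [460.1 469.2] z 81.2
scene 0.077 48 circ [464.4  17.2] 26.8 ymin/max [-8.1 42.7] x [451.  472.5] z 127.0
scene 0.097 61 circ [464.7  16.5] 27.9 ymin/max [-5.4 43.8] x [451.  472.1] z 146.5
scene 0.111 66 circ [456.1  14.1] 28.5 ymin/max [-8.2 40.8] x [450.5 478.4] z 158.6
```

>>> {"name": "carry_out", "arguments": {"steps": [[[0, 0, 0], [0, -0.0005, 0.001], 0], [[0, 0, 0], [0, -0.0005, 0.002], 0], [[0, 0, 0], [0, -0.0005, 0.003], 0], [[0, 0, 0], [0, -0.0005, 0.004], 0], [[0, 0, 0], [0, -0.0005, 0.004], 0], [[0, 0, 0], [0, -0.0005, 0.004], 0]]}}

```text
t: 15.27
eef_pos: [0.4668, 0.0155, 0.1013]
eef_rot: [-3.141, -0.004, -0.051]
ft_force: [-0.5, -0.4, -2.1]
finger_gap: 0.0312
grasp_force: 50.2
```

>>> {"name": "carry_out", "arguments": {"steps": [[[0, 0, 0], [0, 0, 0.0005], 0], [[0, 0, 0], [0, 0, 0.001], 0], [[0, 0, 0], [0, 0, 0.001], 0], [[0, 0, 0], [0, 0, 0.001], 0]]}}

```text
t: 15.6
eef_pos: [0.467, 0.0155, 0.1004]
eef_rot: [-3.141, -0.004, -0.051]
ft_force: [-0.3, 0.2, -2.8]
finger_gap: 0.0312
grasp_force: 50.2
```

>>> {"name": "carry_out", "arguments": {"steps": [[[0, 0, 0], [0, 0, 0.0005], 0], [[0, 0, 0], [0, 0, 0.001], 0], [[0, 0, 0], [0, 0, 0.001], 0], [[0, 0, 0], [0, 0, 0.001], 0]]}}

```text
t: 15.93
eef_pos: [0.4674, 0.0155, 0.1003]
eef_rot: [3.141, 0.004, 0.052]
ft_force: [-2.6, 0.5, 5.5]
finger_gap: 0.0312
grasp_force: 50.7
```

>>> {"name": "carry_out", "arguments": {"steps": [[[0, 0, 0], [0, 0, -0.0006], 0], [[0, 0, 0], [0, 0, -0.0007], 0.2], [[0, 0, 0], [0, 0, -0.0007], 0.3], [[0, 0, 0], [0, 0, -0.0007], 0.33], [[0, 0, 0], [0, 0, -0.0007], 0.345]], "newtons": 20}}

```text
t: 16.35
eef_pos: [0.4672, 0.0154, 0.1003]
eef_rot: [3.141, 0.004, 0.052]
ft_force: [-1.9, -0.5, 3.3]
finger_gap: 0.0315
grasp_force: 50.6
```

>>> {"name": "carry_out", "arguments": {"steps": [[[0, 0, 0], [0, 0, -0.0004], 0.35], [[0, 0, 0], [0, 0, -0.0004], 0.355], [[0, 0, 0], [0, 0, -0.0004], 0.36], [[0, 0, 0], [0, 0, -0.0004], 0.365], [[0, 0, 0], [0, 0, -0.0004], 0.37], [[0, 0, 0], [0, 0, -0.0004], 0.375], [[0, 0, 0], [0, 0, -0.0004], 0.38], [[0, 0, 0], [0, 0, -0.0004], 0.385], [[0, 0, 0], [0, 0, -0.0004], 0.39], [[0, 0, 0], [0, 0, -0.0004], 0.395], [[0, 0, 0], [0, 0, -0.0004], 0.4], [[0, 0, 0], [0, 0, -0.0004], 0.4], [[0, 0, 0], [0, 0, -0.0004], 0.4]]}}

```text
t: 17.43
eef_pos: [0.467, 0.0155, 0.1006]
eef_rot: [-3.141, -0.004, -0.051]
ft_force: [-0.1, -0.4, -0.3]
finger_gap: 0.034
grasp_force: 0.0
```

Run:
```python
from h import *
s=sense();print(s["t"],s["eef_pos"],s["ft_force"],s["finger_gap"],s["grasp_force"])
for n in("wrist","scene"):
    f,P=stamp(n,s["eef_pos"][0],s["eef_pos"][1],.040)
```

```text
17.4333 [0.46701723 0.01549153 0.10058378] [-0.12273557 -0.42361799 -0.3237212 ] 0.03404133921648315 0.0
wrist 0.009 343 circ [465.7  15.4] 12.0 ymin/max [ 4.  26.5] x [457.6 477.2] z 53.2
wrist 0.022 421 circ [466.   15.2] 7.2 ymin/max [ 8.9 21.6] x [465.4 472. ] z 75.4
wrist 0.077 911 circ [472.5  15.5] 30.0 ymin/max [-12.4  43.3] x [463.4 481.4] z 123.2
wrist 0.097 1927 circ [471.3  15.5] 30.9 ymin/max [-14.1  45. ] x [457.2 481.4] z 142.2
wrist 0.111 5943 circ [471.4  15.4] 34.9 ymin/max [-6.2 37. ] x [453.3 480.3] z 153.7
scene 0.009 31 circ [464.6  17.1] 11.3 ymin/max [ 7.3 26.9] x [453.8 474.1] z 52.4
scene 0.022 50 circ [464.5  16.9] 7.2 ymin/max [12.8 23.3] x [459.8 470.3] z 76.7
scene 0.077 48 circ [462.9  18.4] 28.8 ymin/max [-8.5 46.5] x [449.5 468.9] z 122.7
scene 0.097 67 circ [462.3  19.4] 30.7 ymin/max [-8.5 46.4] x [450.7 471.2] z 142.0
scene 0.111 58 circ [455.7  18.2] 28.2 ymin/max [-6.3 44.1] x [451.  477.6] z 153.2
```

Released; the stamp stands at (0.466, 0.015), upright and on the rest's centre. Opening wide, waiting, then rising.

>>> {"name": "carry_out", "arguments": {"steps": [[[0, 0, 0], [0, 0, 0], 0.45], [[0, 0, 0], [0, 0, 0], 0.5], [[0, 0, 0], [0, 0, 0], 0.6], [[0, 0, 0], [0, 0, 0], 0.7], [[0, 0, 0], [0, 0, 0], 0.8], [[0, 0, 0], [0, 0, 0], 0.9], [[0, 0, 0], [0, 0, 0], 1], [[0, 0, 0], [0, 0, 0], 1], [[0, 0, 0], [0, 0, 0], 1], [[0, 0, 0], [0, 0, 0], 1], [[0, 0, 0], [0, 0, 0], 1], [[0, 0, 0], [0, 0, -0.01], 1], [[0, 0, 0], [0, 0, -0.025], 1], [[0, 0, 0], [0, 0, -0.04], 1], [[0, 0, 0], [0, 0, -0.055], 1], [[0, 0, 0], [0, 0, -0.07], 1], [[0, 0, 0], [0, 0, -0.08], 1], [[0, 0, 0], [0, 0, -0.08], 1]]}}

```text
t: 19.03
eef_pos: [0.4661, 0.0153, 0.184]
eef_rot: [3.141, 0.004, 0.06]
ft_force: [0.0, 0.0, 0.4]
finger_gap: 0.0852
grasp_force: 0.0
```

Run:
```python
from h import *
s=sense();print(s["t"],s["eef_pos"],s["ft_force"],s["finger_gap"],s["grasp_force"])
for n in("wrist","scene"): f,P=stamp(n,.466,.0155,.040)
print((Ro.from_rotvec(s["eef_rot"]).inv()*Ro.from_matrix(np.diag([1,-1,-1]))).as_rotvec(degrees=True)/6)
f=grab_frame("scene");P=pts(f);hsv=cv2.cvtColor(f["pixels"],cv2.COLOR_RGB2HSV);H,S=hsv[...,0],hsv[...,1]
m=((H<8)|(H>172))&(S>120)&(P[...,2]>.02)&(abs(P[...,1]-.37)<.08)&(abs(P[...,0]-.5)<.08)
q=P[m]; e=np.array([.982,-.19,0]); u=q@e; A=np.c_[q[:,2],np.ones(len(q))]; print("lid u=a*z+b",np.linalg.lstsq(A,u,rcond=None)[0],q[:,2].max())
for w in[(.545,.36,.2),(.545,.36,.07),(.40,.38,.02)]:print(tool(w).round(3))
```

```text
19.0333 [0.46607711 0.01534544 0.18395826] [0.02871941 0.04696082 0.42013139] 0.08521607293430211 0.0
wrist 0.009 148 circ [465.8  15.2] 11.8 ymin/max [ 4.2 26.8] x [462.1 476.9] z 53.3
wrist 0.022 94 circ [467.1  15.6] 6.7 ymin/max [ 9.  21.3] x [466.4 472.3] z 68.1
wrist 0.077 120 circ [469.2  15.8] 15.5 ymin/max [ 1.2 29.8] x [471.2 481.3] z 123.1
wrist 0.097 197 circ [469.6  15.7] 15.4 ymin/max [ 1.1 29.6] x [471.4 481.3] z 142.0
wrist 0.111 1862 circ [465.8  15.2] 15.8 ymin/max [ 1.5 29.2] x [452.5 480. ] z 153.5
scene 0.009 30 circ [463.2  15.6] 13.6 ymin/max [ 8.2 27.3] x [454.2 476.3] z 51.9
scene 0.022 49 circ [464.9  16.3] 6.7 ymin/max [11.8 21.7] x [459.2 471.2] z 76.8
scene 0.077 38 circ [462.6  19.2] 14.6 ymin/max [10.6 30.6] x [449.7 473.3] z 122.3
scene 0.097 49 circ [463.7  17.4] 15.8 ymin/max [ 6.8 32.2] x [450.2 477.1] z 141.7
scene 0.111 62 circ [464.9  17.3] 15.9 ymin/max [ 2.7 29.8] x [450.7 479.1] z 152.7
[ 0.00419868 -0.36376285  0.0261347 ]
lid u=a*z+b [0.08745587 0.42430129] 0.0884397335325056
[ 0.083 -0.344 -0.017]
[ 0.078 -0.344  0.112]
[-0.068 -0.365  0.158]
```

The stamp stays standing. Next is the lid: moving to above and behind it with the fingers shut.

>>> {"name": "carry_out", "arguments": {"steps": [[[0, -0.36, 0], [0, -0.01, -0.005], 1], [[0, -0.36, 0], [0.005, -0.035, -0.01], 1], [[0, -0.36, 0], [0.015, -0.07, -0.015], 0.8], [[0, -0.36, 0], [0.025, -0.105, -0.015], 0.5], [[0, -0.36, 0], [0.035, -0.14, -0.015], 0], [[0, -0.36, 0], [0.045, -0.175, -0.015], 0], [[0, -0.36, 0], [0.055, -0.21, -0.015], 0], [[0, -0.36, 0], [0.065, -0.245, -0.015], 0], [[0, -0.36, 0], [0.075, -0.28, -0.015], 0], [[0, -0.36, 0], [0.085, -0.31, -0.015], 0], [[0, -0.36, 0], [0.093, -0.33, -0.015], 0], [[0, -0.36, 0], [0.093, -0.336, -0.015], 0], [[0, -0.36, 0], [0.093, -0.336, -0.015], 0], [[0, -0.36, 0], [0.093, -0.336, -0.015], 0]]}}

```text
t: 20.35
eef_pos: [0.5552, 0.351, 0.197]
eef_rot: [3.14, 0.005, -0.012]
ft_force: [-0.3, -0.5, 0.2]
finger_gap: -0.0
grasp_force: 0.0
```

Run:
```python
from h import *
s=sense();print(s["t"],s["eef_pos"],s["ft_force"],s["finger_gap"])
P=pts(dict(np.load("top0.npz")))
for x in np.arange(.53,.66,.02):
    m=(abs(P[...,0]-x)<.01)&(abs(P[...,1]-.352)<.06); print(x.round(2),np.nanmax(P[m][:,2]).round(3) if m.any() else "")
for w in[(.555,.352,.062),(.503,.362,.057),(.454,.371,.003)]:print(tool(w).round(3))
```

```text
20.35 [0.55519751 0.3509951  0.19704467] [-0.32942307 -0.4789638   0.20374029] -3.221381378272971e-05
0.53 0.083
0.55 0.005
0.57 0.005
0.59 0.007
0.61 0.007
0.63 0.038
0.65 0.047
[ 0.001 -0.001  0.135]
[-0.051 -0.011  0.14 ]
[-0.1   -0.021  0.195]
```

>>> {"name": "carry_out", "arguments": {"steps": [[[0, 0, 0], [0, 0, 0.035], 0], [[0, 0, 0], [0, 0, 0.07], 0], [[0, 0, 0], [0, 0, 0.105], 0], [[0, 0, 0], [0, 0, 0.13], 0], [[0, 0, 0], [0, 0, 0.135], 0], [[0, 0, 0], [-0.013, -0.002, 0.137], 0], [[0, 0, 0], [-0.026, -0.004, 0.138], 0], [[0, 0, 0], [-0.036, -0.006, 0.139], 0], [[0, 0, 0], [-0.046, -0.008, 0.14], 0], [[0, 0, 0], [-0.054, -0.01, 0.144], 0], [[0, 0, 0], [-0.061, -0.012, 0.148], 0], [[0, 0, 0], [-0.068, -0.013, 0.154], 0], [[0, 0, 0], [-0.074, -0.014, 0.16], 0], [[0, 0, 0], [-0.079, -0.015, 0.167], 0], [[0, 0, 0], [-0.084, -0.016, 0.174], 0], [[0, 0, 0], [-0.087, -0.017, 0.18], 0], [[0, 0, 0], [-0.089, -0.018, 0.185], 0], [[0, 0, 0], [-0.09, -0.018, 0.19], 0], [[0, 0, 0], [-0.09, -0.018, 0.193], 0], [[0, 0, 0], [-0.09, -0.018, 0.194], 0]]}}

```text
t: 22.02
eef_pos: [0.4641, 0.3689, 0.0037]
eef_rot: [3.14, 0.004, -0.012]
ft_force: [-1.9, -0.7, 4.1]
finger_gap: 0.0004
grasp_force: 1.4
```

Contact at lid-shut height. One firm press, then up and away to check.

>>> {"name": "carry_out", "arguments": {"steps": [[[0, 0, 0], [0, 0, 0.001], 0], [[0, 0, 0], [0, 0, 0.002], 0], [[0, 0, 0], [0, 0, 0.003], 0], [[0, 0, 0], [0, 0, 0.003], 0], [[0, 0, 0], [0, 0, 0.003], 0], [[0, 0, 0], [0, 0, 0.003], 0]]}}

```text
t: 22.52
eef_pos: [0.4641, 0.369, 0.0034]
eef_rot: [3.14, 0.004, -0.013]
ft_force: [-7.5, -4.2, 11.1]
finger_gap: 0.0
grasp_force: 5.9
```

>>> {"name": "carry_out", "arguments": {"steps": [[[0, 0, 0], [0, 0, -0.01], 0], [[0, 0, 0], [0, 0, -0.03], 0], [[0, 0, 0], [0, 0, -0.06], 0], [[0, 0, 0], [0, 0, -0.1], 0], [[0, 0, 0], [0, 0, -0.14], 0], [[0, 0, 0], [0, 0, -0.15], 0], [[0, 0, 0], [0, 0, -0.15], 0], [[0, 0, 0], [0, 0, -0.15], 0]]}}

```text
t: 23.18
eef_pos: [0.4663, 0.3697, 0.1531]
eef_rot: [-3.14, -0.004, 0.005]
ft_force: [-0.2, -0.2, 0.4]
finger_gap: -0.0
grasp_force: 0.0
```

Run:
```python
from h import *
s=sense();print(s["t"],s["eef_pos"],s["ft_force"])
f=grab_frame("scene");save(f,"sfin");P=pts(f)
stamp("scene",.466,.0155,.040)
for n in("scene","wrist"):
    f=grab_frame(n);P=pts(f);hsv=cv2.cvtColor(f["pixels"],cv2.COLOR_RGB2HSV);H,S=hsv[...,0],hsv[...,1]
    m=((H<8)|(H>172))&(S>120)&(P[...,2]>.008)&(abs(P[...,1]-.369)<.055)&(abs(P[...,0]-.468)<.045)
    q=P[m];print(n,len(q),q.min(0),q.max(0)); u=(q-[.503,.362,0])@[-.982,.19,0]; print("slope",np.polyfit(u,q[:,2],1))
```

```text
23.1833 [0.46634283 0.36973028 0.15308024] [-0.18924663 -0.2326756   0.37857237]
scene 0.009 25 circ [465.5  15.5] 12.7 ymin/max [ 6.9 27.3] x [455.  472.5] z 52.5
scene 0.022 51 circ [464.4  17.4] 7.0 ymin/max [12.2 22.5] x [458.6 470.7] z 76.5
scene 0.077 47 circ [462.3  18.9] 14.7 ymin/max [10.5 31.5] x [450.3 473.8] z 122.0
scene 0.097 50 circ [463.9  18.6] 16.4 ymin/max [ 7.9 31.7] x [450.1 477.9] z 142.1
scene 0.111 70 circ [464.7  15.2] 15.5 ymin/max [ 3.1 29. ] x [450.7 478.5] z 152.7
scene 1290 [0.42332517 0.31403806 0.00812609] [0.51047709 0.42394132 0.0218999 ]
slope [-0.00972918  0.01729005]
wrist 7799 [0.42321251 0.31402278 0.00800794] [0.51188097 0.42398061 0.252069  ]
slope [-0.10093149  0.03109773]
```

View pics/sfin.png

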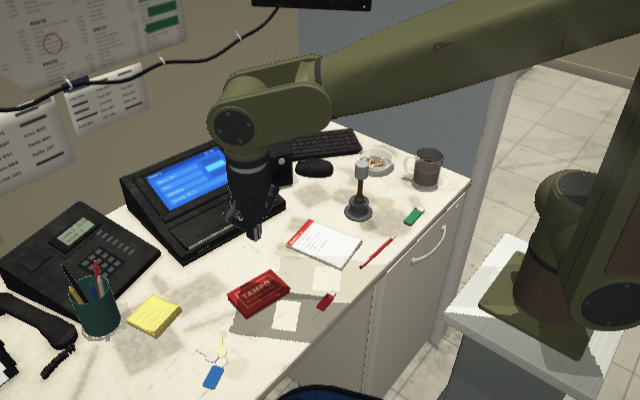

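The picture shows the lid shut flat at (258,293), with a slope of about 0. The stamp stands upright on the rest at (360,188), the mug, ashtray and mouse are in place, and the arm is clear. Handing in.

```bash
python3 -c "
from cell import *
print(close_job())"
```

```text
the job is handed in; nothing more can be done
None
```

I handed the job in at about 23 s: the stamp was pressed on the order pad at about 20 N and stands upright on the centre of the rest, the lid is shut, and the mug, ashtray and mouse look unmoved; the first grip missed and tilted the stamp about 7°, which I righted, and no verdict was returned.

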